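# Take the dial padlock off the filler-rod box and hold it up open

## Task

The filler-rod box on the welding bench is locked by a flat-lying padlock with a pointer dial: turn the dial, feeling it click from notch to notch, until its pointer faces the shackle and sits in that notch, then pull the lock straight back from the peg so that the shackle slides fully open and the case comes out from under the hasp's two lips. Lift the open lock off the peg and finish while still holding it in the gripper, roughly level and still, at least 10 cm clear above the lid, shackle still open. Leave the lug nut, the wrench and the sprocket where they are.

Things in the scene. Friction and masses are not known exactly. Their poses are not given: they have to be found in the camera images.
- box: Fixed grey steel rod box, 206 (x) x 306 (y) x 60 mm high, origin at the centre of its underside on the bench, z up. A dark hasp plate 150 x 74 mm on the lid (top at z = 63 mm) carries the padlock, whose origin starts at (-20, 0, 63) mm in the box's frame, with the same yaw.
- lock: Loose padlock lying flat, about 0.5 kg. Brass case 56 (x) x 62 (y) x 28 (z) mm, origin at the centre of its underside, z up, x towards the shackle. Dial on top, on the axis through the origin; small dark index rib at the shackle edge. Locked, it can be drawn back only about 4 mm: 1 mm to the peg, then up to 3 mm of shackle play.
- dial (a joint): Dial angle about the lock's z, rad, counter-clockwise from above positive, range -2.6 to 2.6. 0 = pointer at the index rib, towards the shackle: the opening notch (opens within about 0.1 of it). Clicks into a notch every 0.785 rad, takes up to 0.05 N m between notches, pulls itself into a near notch. Starts positive, near 0.785, 1.57 or 2.36: turn it clockwise.
- dial_grip (a point): Point on the dial's axis at gripping height, 56 mm above the lock's origin. The steel grip bar is 14 mm wide, 46 mm long with its pointed nose, top 66 mm and foot 34 mm above the lock's origin, on a disc 52 mm across (case top at 28 mm). The bar runs along this point's x axis, x towards the nose.
- dial_nose (a point): Tip of the pointed nose of the grip bar, the dial's pointer, 24.5 mm out from the dial's axis, at gripping height.
- shackle (a joint): How far the shackle is drawn out of the case, m: 0 closed, 0.018 fully open. Friction of about 2.5 N, no spring: it stays where it is left. Inside, the dial stops it (at most 0.003 of play) unless in the opening notch; once the shackle is drawn out the dial cannot turn.
- bow (a point): Middle of the shackle's bow, on the bar's centre line. The shackle is a U of 8 mm round steel bar, 14 mm above the case's underside, legs at y = -18 and +18 mm of the lock; the bow is 62 mm ahead of the lock's origin when closed, 80 mm when open.
- lug_nut: Bystander: closed-end steel wheel nut, 30 mm wide, 41 mm tall, standing on the lid; origin at the centre of its underside. Leave alone.
- wrench: Bystander: steel wrench 200 mm long lying on the bench to the left (+y) of the box. Leave alone.
- sprocket: Bystander: flat aluminium chain sprocket, 116 mm across, 5 mm thick, lying on the bench to the right (-y) of the box. Leave alone.
- peg_top (a point): Top of the fixed upright hasp peg that the shackle goes round: 10 mm in diameter, standing 27 mm above the hasp plate, at (32, 0, 90) mm in the box's frame.
- hasp (a point): Middle between the hasp's two fixed brackets, at (3, 0, 94) mm in the box's frame, level with their lips. Brackets: x = -3 to 9 mm, |y| = 32 to 36 mm; they stop the case turning. Their lips (4 mm thick, top at z = 96.5 mm) reach in to |y| = 22 mm over the front 11 mm of the lock case, so it cannot be lifted until drawn back (box -x) by over 11 mm.
There are look-alikes about, which are no part of the job. What is shaped like the lock but blue or green is not meant.

How it is judged:
By the outcome, as a careful person would: the job done as asked, in the order asked, and still so for the second after the job is handed in, while the arm keeps its last pose, push and grip.
It also fails if it takes over 64 s, if anything falls off the work surface, if the arm or the gripper's body presses on something with over 40 N, if the wrist force passes 120 N, or if a joint passes its speed limit or range.

## Robot

A 6-joint arm with a two-finger parallel gripper is mounted at the origin on the work surface. World frame = base frame: x ahead of the robot, y to its left, z up, the work surface at z = 0. Lengths are in m, angles in rad, forces in N, time in s.
With the tool pointing down it reaches from about 0.375 to 0.9 m from the base axis. Payload 3.1 kg.
Tool frame: the origin (TCP) lies at the very end of the fingers, on their centre line; the grasp point (between the pads) lies 19 mm behind it (manip.pinch_z is the distance from the TCP to the grasp point, in m); z points along the fingers, y is the direction in which the jaws open and shut (so a half turn about z gives the same grasp; the last joint's range is limited). The gripper opens to 85 mm and grips with 20 to 120 N. Pads are 22 mm wide; open, the fingers measure 114 mm over their backs; the gripper's body (76 mm by 85 mm) begins 54 mm behind the grasp point. The pads swing forward as they close: fully open they stand 13 mm farther back than shut.
Start: joints at [1.06, 0.527, 1.433, -0, 1.181, -0.178], TCP at [0.204, 0.591, 0.197] pointing down, gripper open.
Joint ranges: [-3.08, 3.08], [-0.75, 2.2], [0.22, 2.44], [-1.43, 4.57], [0, 2.65], [-2.85, 2.85]. Speed limits (rad/s): [2.79, 2.79, 3.14, 3.14, 3.14, 3.14].

## Interface

Orientations are given as a unit quaternion [x, y, z, w].
In Python, from station import manip gives the robot as it stands.
- The arm moves only by the tool drive_tool, never from a script. Its argument "increments" is a list of rows, each a list of 7 numbers: the closure in counts, from 0 (fully open) to 255 (shut), then the shift along the tool's x, y, z in cm, then the turn, a rotation vector about the tool's x, y, z in rad. A call has 1 to 20 rows; each row is the pose to reach, as a shift and turn from the pose commanded when the call began, along the tool's axes at that moment; what a row does not reach only later rows make up. A row lasts 1/10 s, in which the tool goes at most 50 mm and 8.59 degrees, less where a joint would pass 70% of its speed; a pose out of reach is approached as far as the arm can. A call with a gripper value outside its range is refused whole. The fingers move at their own pace and stop on an object; "force" is the grip in N (left out, the last holds). Time passes only in rows, so rows that repeat a pose let the fingers close. It gives the time, the measured TCP pose, the force and the opening at its end, in the units of the state.
- manip.sense(): the state, without advancing time (a new reading comes with each control period).
- manip.snapshot(name): name is "side" or "top" or "wrist"; returns the picture (400x640x3 uint8, red, green, blue); there is no depth.
- manip.camera_model(name): a dict with "mtx" (3x3 intrinsics, pixels), "k1" (the pictures are not rectified: a ray, as slopes to the right and down, at radius r is drawn at 1 + k1 r^2 times it, then the intrinsics apply), "cam_to_world" (4x4, takes a point from camera to world coordinates). Camera axes: x right, y down, z forward; pixel columns grow to the right and rows downward; lengths in m; the calibration is good to about 2 mm. A picture is of the moment at which its call begins: read the wrist's pose just before it. camera_model takes no time and is no camera call; for the wrist camera it gives the pose at the moment of the call.
- manip.sign_off(): hands the job in, once; it reports no verdict.
The state is a dict: "t": time; "q": joint angles; "qd": joint speeds; "tau": joint torques, N m; "tcp_pos": TCP position; "tool_rot": TCP orientation; "force": force on the tool from outside, world axes, zero at the start; "ft_torque": the same for the moment, N m; "finger_gap": opening from 0.0 (shut) to 1.0 (fully open).
Only numpy, scipy, OpenCV 4.12 (cv2) and the standard library are available. Lean on these libraries where they do the work, as an engineer would, in place of code of your own. Each camera call takes 0.05 s, during which the arm holds its last target. There are 200 camera calls.

## Working session

There is one attempt and no reset: what is moved stays moved. The work goes in short steps, Python scripts to look and compute and a tool call to move; the robot and the scene stay as the last step left them, time stands still between calls to the robot, and variables do not carry over. Pictures are saved under pics/ and viewed, about 8 in all and at most 12, crops included, and the job is handed in when it is done.

Besides the shell and the picture viewer there is one more tool, called after "Call:" by a JSON object that holds its "api" and its "payload". drive_tool: Moves the arm, as the interface text tells. Its arguments: {"type":"object","properties":{"increments":{"type":"array","items":{"type":"array","items":{"type":"number"}}},"force":{"type":"number"}},"required":["increments"]}

```bash
mkdir -p pics; ls; cat > h.py <<'E'
import numpy as np, cv2
from station import manip
from scipy.spatial.transform import Rotation as R
def snap(n,f):
    c=manip.camera_model(n); im=manip.snapshot(n); cv2.imwrite(f'pics/{f}.png',im[:,:,::-1]); return im,c
def ray(c,u,v):
    K=np.array(c['mtx']);d=np.array([(u-K[0,2])/K[0,0],(v-K[1,2])/K[1,1]]);s=d.copy()
    for _ in range(20): s=d/(1+c['k1']*(s@s))
    T=np.array(c['cam_to_world']); return T[:3,3],T[:3,:3]@np.array([s[0],s[1],1])
def onz(c,u,v,z):
    o,d=ray(c,u,v); return o+d*(z-o[2])/d[2]
def proj(c,p):
    T=np.linalg.inv(np.array(c['cam_to_world']));q=T[:3,:3]@np.asarray(p)+T[:3,3];s=q[:2]/q[2];s=s*(1+c['k1']*(s@s));K=np.array(c['mtx']);return K[0,0]*s[0]+K[0,2],K[1,1]*s[1]+K[1,2]
E
python3 - <<'E'
from h import *
np.set_printoptions(precision=4,suppress=True)
for n in('top','side','wrist'):
    im,c=snap(n,n+'0'); print(n,c['k1'],np.array(c['mtx']).tolist()); print(np.array(c['cam_to_world']))
print(manip.sense())
E
```

```text
pics
top -0.12293516245841353 [[436.297929604247, 0.0, 320.66687885616085], [0.0, 436.297929604247, 198.52624991324274], [0.0, 0.0, 1.0]]
[[-0.0297 -0.9855  0.1668  0.3217]
 [-0.9993  0.0327  0.0152  0.0447]
 [-0.0204 -0.1662 -0.9859  1.2055]
 [ 0.      0.      0.      1.    ]]
side -0.10297084228069477 [[417.69417465664804, 0.0, 321.0745698670981], [0.0, 417.69417465664804, 199.10709759057679], [0.0, 0.0, 1.0]]
[[-0.979  -0.1209  0.1643  0.3776]
 [-0.2039  0.5615 -0.802   0.7438]
 [ 0.0047 -0.8186 -0.5743  0.5732]
 [ 0.      0.      0.      1.    ]]
wrist -0.02841714053076763 [[287.4070684574043, 0.0, 318.37411221589247], [0.0, 287.4070684574043, 204.94340799348063], [0.0, 0.0, 1.0]]
[[ 0.3251  0.896   0.3025  0.1254]
 [ 0.9457 -0.3069 -0.1071  0.6171]
 [-0.0031  0.3209 -0.9471  0.373 ]
 [ 0.      0.      0.      1.    ]]
{'t': 0.15, 'q': array([ 1.0605,  0.5283,  1.4336, -0.    ,  1.1814, -0.1785]), 'qd': array([ 0.001 , -0.0026, -0.0039, -0.0019,  0.0004,  0.0018]), 'tau': array([  0.0011, -44.2746, -17.8276,  -0.0001,   0.0056,  -0.    ]), 'tcp_pos': array([0.2033, 0.5904, 0.1962]), 'tool_rot': array([ 0.1652,  0.9863, -0.0008, -0.0003]), 'force': array([0.1507, 0.4859, 0.4899]), 'ft_torque': array([-0.0137,  0.0011, -0.0279]), 'finger_gap': 0.9978891767535071}
```

View pics/top0.png

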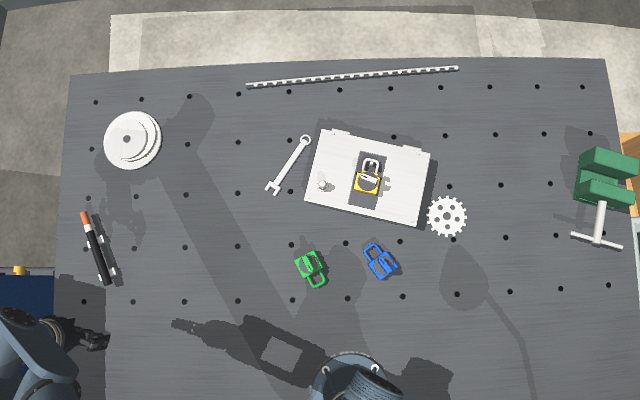

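View pics/side0.png

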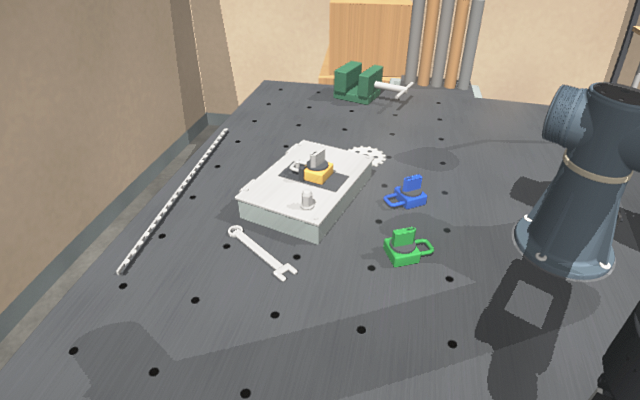

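Top: box centre near (368,178), brass lock near (368,178) with the shackle pointing up (world +x); lug nut on the lid at (322,184). Blue and green decoys are in front of the box. Measuring the box next.

```bash
python3 - <<'E'
from h import *
np.set_printoptions(precision=4,suppress=True)
im=cv2.imread('pics/top0.png'); c=manip.camera_model('top')
g=im.min(axis=2); m=(g>165).astype(np.uint8)
m=cv2.morphologyEx(m,cv2.MORPH_OPEN,np.ones((9,9)))
cs,_=cv2.findContours(m,cv2.RETR_EXTERNAL,cv2.CHAIN_APPROX_NONE)
for k in cs:
    if cv2.pointPolygonTest(k,(345,145),False)>0 or cv2.pointPolygonTest(k,(400,200),False)>0:
        P=np.array([onz(c,*p[0],0.06)[:2] for p in k],np.float32)
        print(cv2.minAreaRect(P*1000), cv2.boxPoints(cv2.minAreaRect(P*1000)))
hsv=cv2.cvtColor(im,cv2.COLOR_BGR2HSV)
m=cv2.inRange(hsv,(15,120,100),(35,255,255)); m[:,:340]=0;m[:,400:]=0
v,u=np.nonzero(m); print('brass',u.mean(),v.mean(),onz(c,u.mean(),v.mean(),.091))
cv2.imwrite('pics/c1.png',cv2.resize(im[120:235,300:440],None,fx=5,fy=5,interpolation=cv2.INTER_CUBIC))
E
```

```text
((575.3291625976562, -66.34660339355469), (305.5780029296875, 213.20068359375), 74.81745147705078) [[ 432.4349 -185.8846]
 [ 638.194  -241.7208]
 [ 718.2234   53.1914]
 [ 512.4643  109.0276]]
brass 365.39690721649487 184.9020618556701 [ 0.5424 -0.0556  0.091 ]
```

View pics/c1.png

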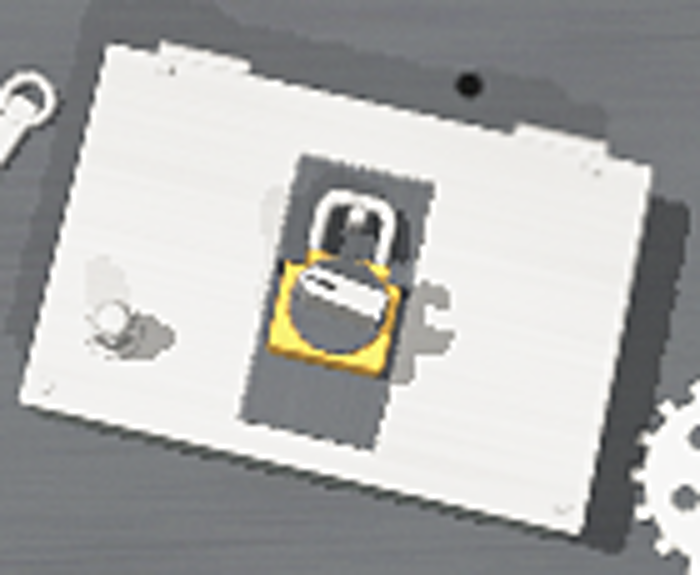

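Box fit: near-edge midpoint (0.472,-0.038), yaw -15.2°, so the lock origin is about (0.5525,-0.060). The bar points left, so the dial is near 1.57. Moving above it, with tool x along the bar.

Call:
{"api": "drive_tool", "payload": {"increments": [[0,-54.2,-50,-6,0,0,1.5],[0,-54.2,-50,-6,0,0,1.5],[0,-54.2,-50,-6,0,0,1.5],[0,-54.2,-50,-6,0,0,1.5],[0,-54.2,-50,-6,0,0,1.5],[0,-54.2,-50,-6,0,0,1.5],[0,-54.2,-50,-6,0,0,1.5],[0,-54.2,-50,-6,0,0,1.5],[0,-54.2,-50,-6,0,0,1.5],[0,-54.2,-50,-6,0,0,1.5],[0,-54.2,-50,-6,0,0,1.5],[0,-54.2,-50,-6,0,0,1.5],[0,-54.2,-50,-6,0,0,1.5],[0,-54.2,-50,-6,0,0,1.5],[0,-54.2,-50,-6,0,0,1.5],[0,-54.2,-50,-6,0,0,1.5],[0,-54.2,-50,-6,0,0,1.5],[0,-54.2,-50,-6,0,0,1.5],[0,-54.2,-50,-6,0,0,1.5],[0,-54.2,-50,-6,0,0,1.5]]}}

```text
t: 2.15
tcp_pos: [0.5525, -0.0571, 0.2571]
tool_rot: [0.793, 0.61, -0.0, -0.0]
force: [0.3, -0.7, 0.0]
finger_gap: 0.998
```

```bash
python3 - <<'E'
from h import *
np.set_printoptions(precision=4,suppress=True)
s=manip.sense();im,c=snap('wrist','w1');print(s['t'],s['tcp_pos'],s['tool_rot'],s['q'],s['force'])
print(R.from_quat(s['tool_rot']).as_matrix())
import pickle;pickle.dump(c,open('w1.pkl','wb'))
y=np.radians(-15.18)
for p in[(-20,0,63),(-20,0,129),(32,0,90),(3,0,94)]:
    X=np.array([.5718+ (p[0]*np.cos(y)-p[1]*np.sin(y))/1e3,-.0654+(p[0]*np.sin(y))/1e3,p[2]/1e3]);print(p,X,proj(c,X))
E
```

```text
2.15 [ 0.5525 -0.0571  0.2571] [ 0.7926  0.6098 -0.0001 -0.0002] [-0.3042  0.3669  1.5343  0.0001  1.2408 -0.045 ] [ 0.3492 -0.6623  0.0113]
[[ 0.2563  0.9666 -0.0004]
 [ 0.9666 -0.2563  0.0002]
 [ 0.0001 -0.0004 -1.    ]]
(-20, 0, 63) [ 0.5525 -0.0602  0.063 ] (np.float64(318.7018381503223), np.float64(175.5963809848616))
(-20, 0, 129) [ 0.5525 -0.0602  0.129 ] (np.float64(318.75675851926326), np.float64(189.10584434750626))
(32, 0, 90) [ 0.6027 -0.0738  0.09  ] (np.float64(361.0048617551411), np.float64(180.82628310322016))
(3, 0, 94) [ 0.5747 -0.0662  0.094 ] (np.float64(337.6426609928266), np.float64(181.46105647181034))
```

View pics/w1.png

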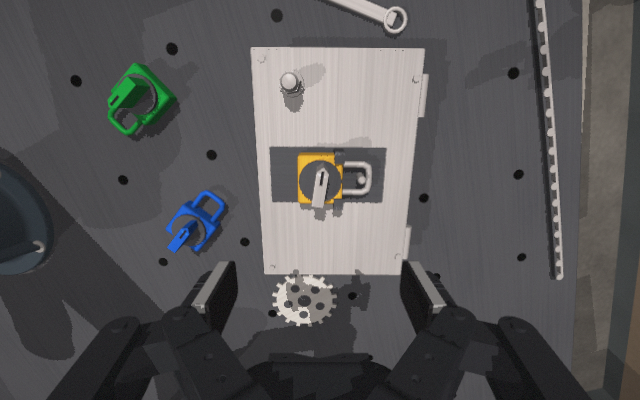

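The wrist view shows the brass lock at about (320,182), with the shackle to the right (+x) and the bar's nose up (+y), centred near (320,188) as predicted. Zooming in to measure the bar.

```bash
python3 - <<'E'
from h import *
im=cv2.imread('pics/w1.png')
cv2.imwrite('pics/c2.png',cv2.resize(im[140:225,280:390],None,fx=7,fy=7,interpolation=cv2.INTER_CUBIC))
E
```

```text
(no output)
```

View pics/c2.png

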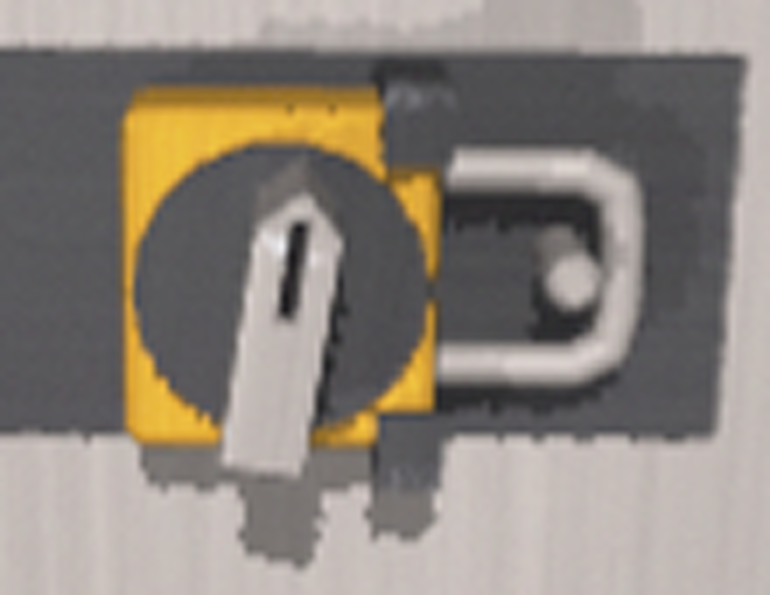

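```bash
python3 - <<'E'
from h import *
import pickle;c=pickle.load(open('w1.pkl','rb'))
f=lambda x,y,z:onz(c,x/7+280-.43,y/7+140-.43,z)
n=f(308,195,.129);t=f(263,470,.129);d=n-t
u=d/np.linalg.norm(d)
print('nose',n,'tail',t,np.linalg.norm(d),'ang',np.arctan2(d[1],d[0]),'axis',n-u*.0245)
print('disc',f(282,288,.097),'w',f(430,288,.097)-f(133,288,.097)); p=f(573,282,.09);print('peg',p,'lock from peg',p[:2]-.052*np.array([np.cos(.265),-np.sin(.265)]))
# box yaw from lid edges
a=[onz(c,*q,.06) for q in((252,48),(265,274))];print('edge',a,np.arctan2(*(a[0]-a[1])[1::-1])-np.pi/2,'mid',(a[0]+a[1])/2)
E
```

```text
nose [ 0.56365253 -0.03814823  0.129     ] tail [ 0.54551218 -0.079521    0.129     ] 0.04517496900930506 ang 1.1575795169356191 axis [ 0.55381437 -0.06058616  0.129     ]
disc [ 0.55420062 -0.05903339  0.097     ] w [ 0.04939043 -0.01305598  0.        ]
peg [ 0.60344302 -0.07271273  0.09      ] lock from peg [ 0.55325821 -0.05909345]
edge [array([0.5158996 , 0.10665137, 0.06      ]), array([ 0.43595241, -0.18588701,  0.06      ])] -0.26677376551291987 mid [ 0.47592601 -0.03961782  0.06      ]
```

Nose–tail is 45 mm (46 expected), axis at (0.5535,-0.060), bar world angle 1.16, so the dial is at about 1.42. Descending to grasp height.

Call:
{"api": "drive_tool", "payload": {"increments": [[0,-0.26,0.17,3,0,0,0.15],[0,-0.26,0.17,6,0,0,0.15],[0,-0.26,0.17,9,0,0,0.15],[0,-0.26,0.17,11,0,0,0.15],[0,-0.26,0.17,12.5,0,0,0.15],[0,-0.26,0.17,13.5,0,0,0.15],[0,-0.26,0.17,14.5,0,0,0.15],[0,-0.26,0.17,15.3,0,0,0.15],[0,-0.26,0.17,15.3,0,0,0.15],[0,-0.26,0.17,15.3,0,0,0.15]]}}

```text
t: 3.2
tcp_pos: [0.5544, -0.0614, 0.1043]
tool_rot: [0.836, 0.548, 0.0, 0.0]
force: [-0.4, -0.2, 0.7]
finger_gap: 1.003
```

Call:
{"api": "drive_tool", "payload": {"increments": [[160,0,0,0,0,0,0],[180,0,0,0,0,0,0],[200,0,0,0,0,0,0],[215,0,0,0,0,0,0],[230,0,0,0,0,0,0],[255,0,0,0,0,0,0],[255,0,0,0,0,0,0],[255,0,0,0,0,0,0],[255,0,0,0,0,0,0]], "force": 30}}

```text
t: 4.1
tcp_pos: [0.5541, -0.0613, 0.104]
tool_rot: [0.837, 0.548, -0.0, -0.0]
force: [-0.5, -0.8, -0.6]
finger_gap: -0.0
```

Gap 0 means the grip missed the bar. Looking.

```bash
python3 - <<'E'
from h import *
s=manip.sense();print(s['tcp_pos'],s['finger_gap'],s['force'])
a,c=snap('wrist','w2');b,c2=snap('side','s2');
print(proj(c,s['tcp_pos']),proj(c2,s['tcp_pos']))
A=cv2.resize(a[110:310,220:420],(560,560));B=cv2.resize(b[110:220,240:400],None,fx=3.4,fy=3.4,interpolation=cv2.INTER_CUBIC)
cv2.imwrite('pics/c3.png',A[:,:,::-1]);cv2.imwrite('pics/c4.png',B[:,:,::-1])
W=np.zeros((560,240+560,3),np.uint8);W[:,:400]=A[:,80:480];W[:294,400:]=cv2.resize(B,(400,294));cv2.imwrite('pics/c3.png',W[:,:,::-1])
E
```

```text
[ 0.55408892 -0.0613276   0.1039918 ] -3.362945617605836e-06 [-0.51467111 -0.81399898 -0.58671048]
(np.float64(317.75034551942866), np.float64(236.09117730504514)) (np.float64(316.31976160448926), np.float64(159.63316711753885))
```

View pics/c3.png

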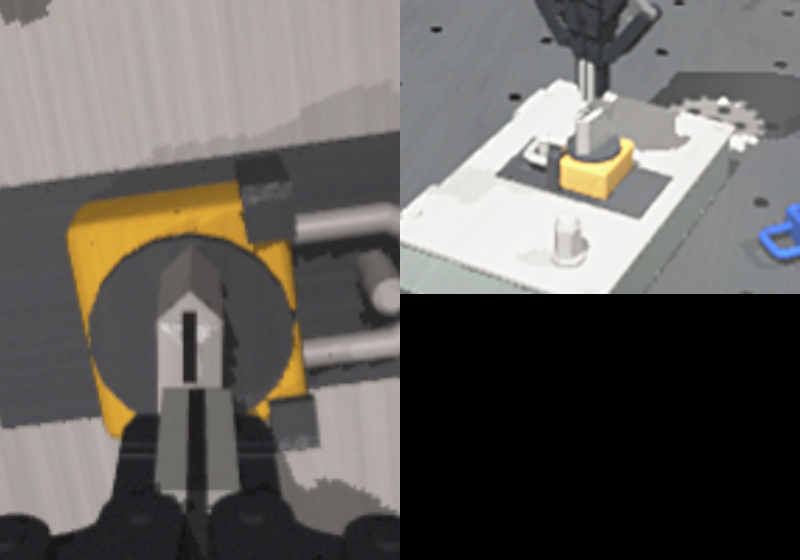

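Fingers seem to be closed without the bar between them. Marking expected heights along the tool axis in the side view.

```bash
python3 - <<'E'
from h import *
s=manip.sense();p=s['tcp_pos']
im=cv2.imread('pics/s2.png');c=manip.camera_model('side');w=cv2.imread('pics/w2.png');cw=manip.camera_model('wrist')
def crop(im,c,x,y,W,H,k):
    o=cv2.resize(im[y:y+H,x:x+W],None,fx=k,fy=k,interpolation=cv2.INTER_CUBIC)
    for z,col in((.104,(0,0,255)),(.123,(0,255,0)),(.142,(255,0,0)),(.161,(0,255,255))):
        u,v=proj(c,[p[0],p[1],z]);cv2.circle(o,(int((u-x+.5)*k),int((v-y+.5)*k)),3,col,-1)
        print(z,u,v)
    # bar axis points foot/top
    for z in(.097,.129):
        u,v=proj(c,[.5535,-.060,z]);cv2.drawMarker(o,(int((u-x+.5)*k),int((v-y+.5)*k)),(255,0,255),0,10,1)
    return o
a=crop(im,c,285,110,65,90,6);b=crop(w,cw,275,190,65,90,6)
cv2.imwrite('pics/c5.png',np.hstack([a,b]))
E
```

```text
0.104 316.3164498433076 159.63113098799863
0.123 316.30286277667227 152.23250852945972
0.142 316.28928927565227 144.66831576387975
0.161 316.27574535067566 136.9345615119444
0.104 317.7498574181375 236.0829279208528
0.123 317.69809186660234 249.2434857839912
0.142 317.6347050001605 265.37949231683683
0.161 317.55533986526586 285.6158414327535
```

View pics/c5.png

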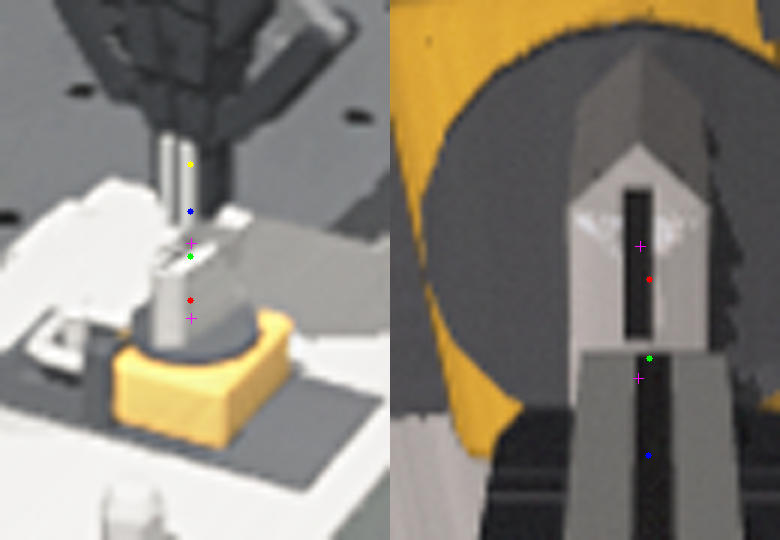

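```bash
python3 - <<'E'
from h import *
np.set_printoptions(precision=4,suppress=True)
s=manip.sense();p=s['tcp_pos'];T=R.from_quat(s['tool_rot']).as_matrix()
cs=manip.camera_model('side');cw=manip.camera_model('wrist')
print('cam in tool',T.T@(np.array(cw['cam_to_world'])[:3,3]-p))
o1,d1=ray(cw,318.7,248.7)
for v in(146,147.5,149):
    o2,d2=ray(cs,315,v)
    k=np.linalg.lstsq(np.c_[d1,-d2],o2-o1,rcond=None)[0];a=o1+k[0]*d1;b=o2+k[1]*d2
    print(a,b,'tool',T.T@((a+b)/2-p))
for x in(0,.011,-.011): # along wrist ray at tool x
    k=(x-T[:,0]@(o1-p))/(T[:,0]@d1);print(x,T.T@(o1+k*d1-p))
# bar nose/tail in current wrist
for z in(.119,.129,.139):print(z,onz(cw,275+(638-390)/6,190+145/6,z))
# bar top corners via side: nose ~ (158,262)? 
E
```

```text
cam in tool [ 0.0823  0.0003 -0.1768]
[ 0.5585 -0.0526  0.141 ] [ 0.5554 -0.054   0.1423] tool [ 0.0085 -0.0006 -0.0376]
[ 0.5577 -0.0546  0.137 ] [ 0.5557 -0.0554  0.1378] tool [ 0.0068 -0.0001 -0.0334]
[ 0.5569 -0.0565  0.133 ] [ 0.5561 -0.0568  0.1333] tool [ 0.0052  0.0003 -0.0291]
0 [-0.      0.0006 -0.0183]
0.011 [ 0.011   0.0006 -0.0395]
-0.011 [-0.011   0.0007  0.0029]
0.119 [ 0.5619 -0.0413  0.119 ]
0.129 [ 0.5635 -0.0379  0.129 ]
0.139 [ 0.565  -0.0345  0.139 ]
```

Both views put the closed finger tips about 35 mm short of the reported TCP (z≈0.14, above the 0.129 bar top), which agrees with the empty, contact-free close. I'll reopen, descend in small steps watching force, and retry.

Call:
{"api": "drive_tool", "payload": {"increments": [[0,0,0,0,0,0,0],[0,0,0,0,0,0,0],[0,0,0,0,0,0,0],[0,0,0,0,0,0,0],[0,0,0,0,0,0,0],[0,0,0,0,0,0,0],[0,0,0,0.4,0,0,0],[0,0,0,0.8,0,0,0],[0,0,0,1.2,0,0,0],[0,0,0,1.2,0,0,0]]}}

```text
t: 5.2
tcp_pos: [0.5535, -0.0612, 0.0912]
tool_rot: [0.837, 0.548, -0.001, -0.001]
force: [-0.1, 0.3, 0.0]
finger_gap: 0.998
```

```bash
python3 - <<'E'
from h import *
s=manip.sense();print(s['t'],s['tcp_pos'],s['finger_gap'],s['force'])
a,c=snap('wrist','w3');b,c2=snap('side','s3')
A=a[180:320,180:460];B=cv2.resize(b[110:190,255:375],None,fx=4.67,fy=4.67,interpolation=cv2.INTER_CUBIC)
A=cv2.resize(A,None,fx=2.8,fy=2.8)[:374]
W=np.vstack([A[:,:560*1],B[:220]]) if 0 else None
o=np.zeros((600,784,3),np.uint8);o[:300]=cv2.resize(a[180:320,180:460],(600,300))[:, :].repeat(1,1) if 0 else 0
o=np.zeros((600,800,3),np.uint8);A=cv2.resize(a[190:330,180:460],(560,280));o[:280,:560]=A;B=cv2.resize(b[115:180,275:360],(418,320),interpolation=cv2.INTER_CUBIC);o[280:,:418]=B
cv2.imwrite('pics/c6.png',o[:,:,::-1])
E
```

```text
5.2 [ 0.55345971 -0.06117153  0.09115367] 0.9981366817148657 [-0.07177687  0.3142563   0.04005938]
```

View pics/c6.png

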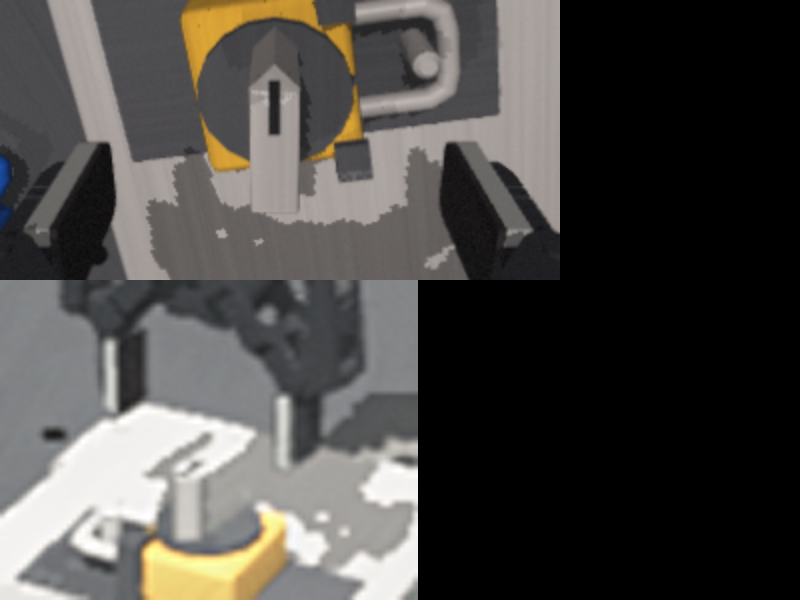

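The side view confirms it: open tips at z≈0.14 with TCP reading 0.091, consistent with tips ~36 mm short plus the 13 mm swing. The bar is centred between the pads. Going 2.2 cm lower, then closing.

Call:
{"api": "drive_tool", "payload": {"increments": [[0,0,0,0.5,0,0,0],[0,0,0,1.0,0,0,0],[0,0,0,1.5,0,0,0],[0,0,0,2.0,0,0,0],[0,0,0,2.2,0,0,0],[0,0,0,2.2,0,0,0],[160,0,0,2.2,0,0,0],[180,0,0,2.2,0,0,0],[190,0,0,2.2,0,0,0],[200,0,0,2.2,0,0,0],[210,0,0,2.2,0,0,0],[220,0,0,2.2,0,0,0],[255,0,0,2.2,0,0,0],[255,0,0,2.2,0,0,0],[255,0,0,2.2,0,0,0],[255,0,0,2.2,0,0,0]], "force": 30}}

```text
t: 6.9
tcp_pos: [0.5531, -0.061, 0.07]
tool_rot: [0.836, 0.548, -0.001, -0.001]
force: [-4.3, 2.4, 5.6]
finger_gap: 0.156
```

Gripped (13.3 mm opening). Dial ≈1.43; turning clockwise by 1.43 (tool z positive).

Call:
{"api": "drive_tool", "payload": {"increments": [[255,0,0,0,0,0,0.1],[255,0,0,0,0,0,0.2],[255,0,0,0,0,0,0.3],[255,0,0,0,0,0,0.4],[255,0,0,0,0,0,0.5],[255,0,0,0,0,0,0.6],[255,0,0,0,0,0,0.7],[255,0,0,0,0,0,0.8],[255,0,0,0,0,0,0.9],[255,0,0,0,0,0,1.0],[255,0,0,0,0,0,1.1],[255,0,0,0,0,0,1.2],[255,0,0,0,0,0,1.3],[255,0,0,0,0,0,1.4],[255,0,0,0,0,0,1.43],[255,0,0,0,0,0,1.43],[255,0,0,0,0,0,1.43]], "force": 50}}

```text
t: 8.6
tcp_pos: [0.5536, -0.0591, 0.0701]
tool_rot: [0.991, -0.135, -0.001, -0.002]
force: [-3.0, 7.9, 5.6]
finger_gap: 0.151
```

```bash
python3 - <<'E'
from h import *
s=manip.sense();print(s['t'],s['tcp_pos'],s['finger_gap'],s['force'],s['ft_torque'],s['q']);T=R.from_quat(s['tool_rot']).as_matrix();print(np.arctan2(T[1,0],T[0,0]),T)
a,c=snap('wrist','w4')
cv2.imwrite('pics/c7.png',cv2.resize(a[150:330,200:440],None,fx=3,fy=3)[:,:,::-1])
E
```

```text
8.6 [ 0.55356763 -0.0590594   0.07012004] 0.15068378981370073 [-3.00365214  7.8879418   5.62180923] [1.20442031 0.50169952 0.02069144] [-0.30886212  0.61759775  1.71274902  0.00418312  0.81319423  1.53043886]
-0.27137933841098877 [[ 9.63400456e-01 -2.68064731e-01 -9.28210705e-04]
 [-2.68060101e-01 -9.63395884e-01  3.48607932e-03]
 [-1.82872929e-03 -3.10967415e-03 -9.99993493e-01]]
```

View pics/c7.png

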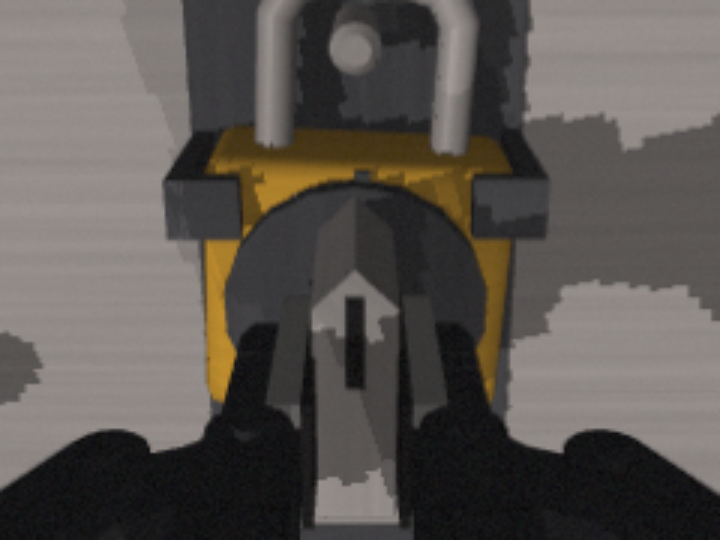

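The nose faces the index rib and shackle, with the pads on both sides of the bar. Pulling back along −tool x: first 8 mm, checking force.

Call:
{"api": "drive_tool", "payload": {"increments": [[255,-0.2,0,0,0,0,0],[255,-0.4,0,0,0,0,0],[255,-0.6,0,0,0,0,0],[255,-0.8,0,0,0,0,0],[255,-0.8,0,0,0,0,0]], "force": 60}}

```text
t: 9.15
tcp_pos: [0.5493, -0.0599, 0.0703]
tool_rot: [0.991, -0.135, 0.003, 0.0]
force: [5.0, 1.6, -1.6]
finger_gap: 0.146
```

Call:
{"api": "drive_tool", "payload": {"increments": [[255,0,0,0,0,0,0],[255,0,0,0,0,0,0],[255,0,0,0,0,0,0]]}}

```text
t: 9.45
tcp_pos: [0.5493, -0.0599, 0.0703]
tool_rot: [0.991, -0.135, 0.003, 0.0]
force: [4.1, 3.2, -1.7]
finger_gap: 0.152
```

```bash
python3 - <<'E'
from h import *
s=manip.sense();print(s['t'],s['tcp_pos'],s['finger_gap'],s['force'],s['ft_torque']);T=R.from_quat(s['tool_rot']).as_matrix();print(np.arctan2(T[1,0],T[0,0]),T)
a,c=snap('wrist','w5')
cv2.imwrite('pics/c8.png',cv2.resize(a[130:330,200:440],None,fx=3,fy=3)[:,:,::-1])
E
```

```text
9.45 [ 0.54925521 -0.05987605  0.07032484] 0.15199827740153637 [ 4.14235642  3.16207184 -1.72073429] [ 0.46728844 -0.81356991  0.00393218]
-0.2710302384033303 [[ 9.63478043e-01 -2.67721054e-01  5.95796945e-03]
 [-2.67719334e-01 -9.63496315e-01 -1.09933308e-03]
 [ 6.03479623e-03 -5.35880323e-04 -9.99981647e-01]]
```

View pics/c8.png

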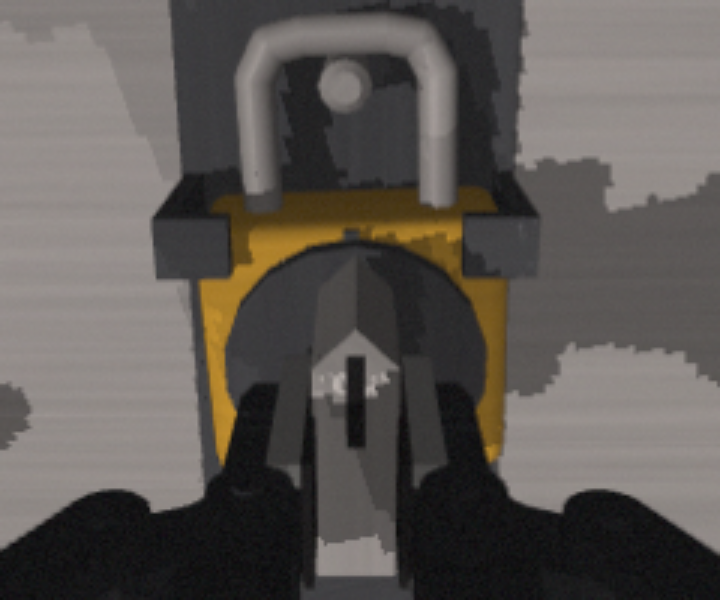

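The force is only about 3 N along the pull and the arm is compliant (~2 N/mm), so it may simply be lagging, though 4 mm is also the locked limit. Pulling on to see whether it gives.

Call:
{"api": "drive_tool", "payload": {"increments": [[255,-0.2,0,0,0,0,0],[255,-0.4,0,0,0,0,0],[255,-0.6,0,0,0,0,0],[255,-0.6,0,0,0,0,0]]}}

```text
t: 9.9
tcp_pos: [0.5436, -0.059, 0.0704]
tool_rot: [0.991, -0.135, 0.003, 0.001]
force: [5.6, 0.3, -2.4]
finger_gap: 0.157
```

It gives: ~9.6 mm now, past the locked limit. Continuing.

Call:
{"api": "drive_tool", "payload": {"increments": [[255,-0.2,0,0,0,0,0],[255,-0.4,0,0,0,0,0],[255,-0.6,0,0,0,0,0],[255,-0.8,0,0,0,0,0],[255,-0.9,0,0,0,0,0],[255,-0.9,0,0,0,0,0]]}}

```text
t: 10.5
tcp_pos: [0.5321, -0.0556, 0.0702]
tool_rot: [0.991, -0.135, 0.0, 0.0]
force: [4.5, -1.9, -0.5]
finger_gap: 0.154
```

Call:
{"api": "drive_tool", "payload": {"increments": [[255,-0.2,0,0,0,0,0],[255,-0.4,0,0,0,0,0],[255,-0.6,0,0,0,0,0],[255,-0.6,0,0,0,0,0],[255,-0.6,0,0,0,0,0]]}}

```text
t: 11.0
tcp_pos: [0.5316, -0.0553, 0.0704]
tool_rot: [0.991, -0.135, 0.006, 0.001]
force: [11.5, -3.5, -8.1]
finger_gap: 0.15
```

```bash
python3 - <<'E'
from h import *
s=manip.sense();print(s['t'],s['tcp_pos'],s['finger_gap'],s['force'],s['ft_torque'])
x=np.array([np.cos(.266),-np.sin(.266)]);y=np.array([-x[1],x[0]]);d=s['tcp_pos'][:2]-[.55357,-.05906];print('box dx,dy',d@x,d@y,'F',s['force'][:2]@x,s['force'][:2]@y)
a,c=snap('wrist','w6')
cv2.imwrite('pics/c9.png',cv2.resize(a[70:330,200:440],None,fx=2.3,fy=2.3)[:,:,::-1])
E
```

```text
11.0 [ 0.53155061 -0.05532411  0.07036729] 0.15028491870217703 [11.52264525 -3.51242584 -8.14605689] [-0.54715299 -1.98627252 -0.01008486]
box dx,dy -0.022227035120454385 -0.002183830740856647 F 12.040721306153138 -0.35988771488936233
```

View pics/c9.png

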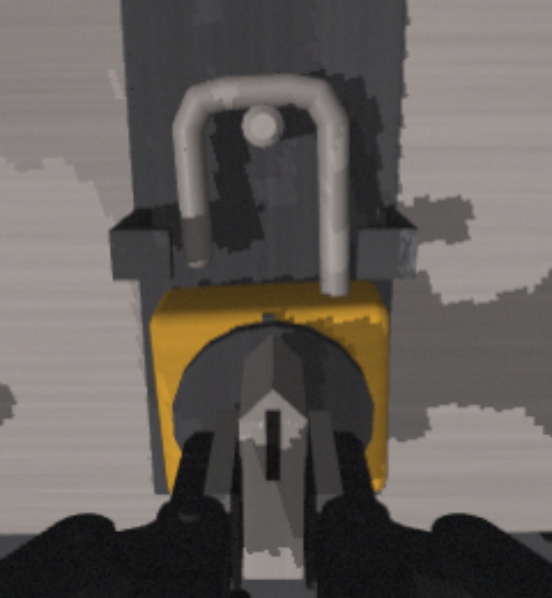

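The shackle is fully out (one leg free of the case), the case is clear of both lips, and travel stopped at 22 mm with 12 N. Easing the pull, then lifting straight up.

Call:
{"api": "drive_tool", "payload": {"increments": [[255,0.2,0,0,0,0,0],[255,0.4,0,0,0,0,0],[255,0.4,0,-0.5,0,0,0],[255,0.4,0,-1,0,0,0],[255,0.4,0,-1.5,0,0,0],[255,0.4,0,-2,0,0,0],[255,0.4,0,-2.5,0,0,0],[255,0.4,0,-3,0,0,0],[255,0.4,0,-3.5,0,0,0],[255,0.4,0,-4,0,0,0],[255,0.4,0,-4,0,0,0]], "force": 80}}

```text
t: 12.15
tcp_pos: [0.5304, -0.0547, 0.1108]
tool_rot: [0.991, -0.135, 0.001, 0.0]
force: [0.3, -0.6, -5.5]
finger_gap: 0.15
```

Call:
{"api": "drive_tool", "payload": {"increments": [[255,0,0,-1,0,0,0],[255,0,0,-3,0,0,0],[255,0,0,-5,0,0,0],[255,0,0,-7,0,0,0],[255,0,0,-9,0,0,0],[255,0,0,-11,0,0,0],[255,0,0,-13,0,0,0],[255,0,0,-14,0,0,0],[255,0,0,-14.5,0,0,0],[255,0,0,-14.5,0,0,0],[255,0,0,-14.5,0,0,0],[255,0,0,-14.5,0,0,0],[255,0,0,-14.5,0,0,0],[255,0,0,-14.5,0,0,0]]}}

```text
t: 13.55
tcp_pos: [0.5297, -0.0546, 0.2544]
tool_rot: [0.991, -0.135, -0.001, -0.0]
force: [-0.4, 0.7, -5.5]
finger_gap: 0.145
```

```bash
python3 - <<'E'
from h import *
s=manip.sense();print(s['t'],s['tcp_pos'],s['tool_rot'],s['finger_gap'],s['force'],s['qd'])
a,c=snap('wrist','w7');b,_=snap('side','s7')
o=np.zeros((480,800,3),np.uint8);o[:,:400]=cv2.resize(a[50:338,200:440],(400,480));o[:,400:]=cv2.resize(b[40:256,220:400],(400,480),interpolation=cv2.INTER_CUBIC)
cv2.imwrite('pics/c10.png',o[:,:,::-1])
E
```

```text
13.55 [ 0.52973609 -0.05455778  0.25440716] [ 9.90887384e-01 -1.34691465e-01 -6.21340216e-04 -1.26221291e-04] 0.14524725352217557 [-0.40879279  0.68720032 -5.48011621] [ 8.52180336e-04 -2.74145420e-03 -2.95185988e-03 -2.48308638e-05
 -3.33984611e-04  5.67835536e-04]
```

View pics/c10.png

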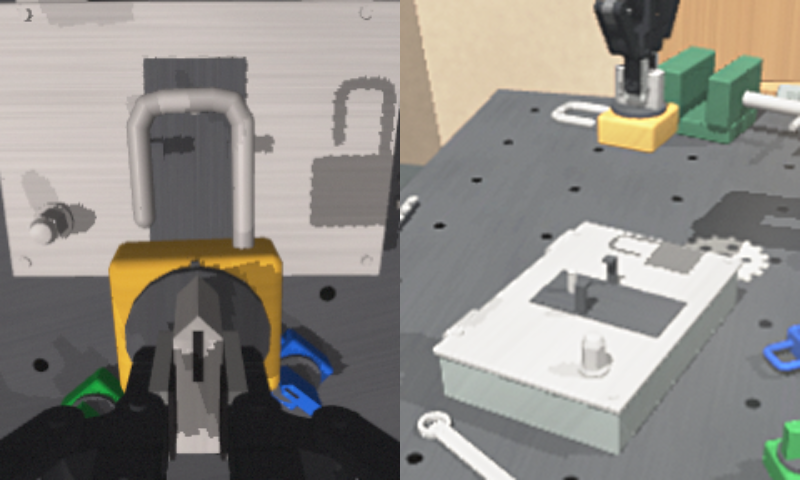

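The open lock hangs level in the gripper, carrying 5.5 N. It has risen 18 cm, so its underside is about 18 cm above the lid. The lug nut, wrench and sprocket are undisturbed. Handing in.

```bash
python3 -c "
from station import manip
print(manip.sign_off())"
```

```text
the job is handed in; nothing more can be done
None
```

The padlock is open, off the peg and held in the gripper. I handed the job in at about 13.7 s of the 64 s allowed; the sign-off gives no verdict.

**What I did:** I gripped the dial bar and turned it about 1.43 rad clockwise, until the pointer faced the index rib. I then drew the lock back about 22 mm to the shackle's end stop, with about 12 N on the wrist there. After easing the pull I lifted the lock straight up by 18 cm.

**Last checks:**
- **Grip:** the gripper opening was about 12–13 mm on the 14 mm bar, and the wrist carried 5.5 N, the lock's weight.
- **Position:** the lock was level and still, with its underside about 18 cm above the lid.
- **Shackle:** it was still fully open in the last pictures, with one leg clear of the case.
- **Bystanders:** the lug nut, wrench and sprocket looked untouched.

**What disagreed:**
- **Finger length:** both cameras showed the fingertips ending about 35 mm short of the reported TCP. The first grip closed on nothing above the bar, without contact, so I went about 3.4 cm lower.
- **Dial start angle:** I measured about 1.42 rad, not exactly the 1.57 notch.
- **Pull distance:** the measured 22 mm is slightly more than the expected 19 mm. I put this down to the arm giving a little.

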